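# Dock the sweets tray and show the white piece to the inspection camera

## Robot

A 6-joint arm with a two-finger parallel gripper is mounted at the origin on a cart in front of the work surface, level with it; the furniture and walls round the work are solid. World frame = base frame: x ahead of the robot, y to its left, z up, the work surface at z = 0. Lengths are in m, angles in rad, forces in N, time in s.
With the tool pointing down it reaches from about 0.35 to 0.85 m from the base axis. Payload 8.1 kg.
Tool frame: the origin (TCP) lies midway between the tips of the shut fingers; the grasp point (between the pads) lies 19 mm behind it; z points along the fingers, y is the line along which they close (so a half turn about z gives the same grasp; the last joint's range is limited). The gripper opens to 93 mm and grips with 3 to 60 N. Pads are 15 mm wide; open, the fingers measure 128 mm over their backs; the gripper's body (75 mm by 188 mm) begins 65 mm behind the grasp point.
Start: joints at [-0.085, 0.13, 1.488, -0, 1.523, -0.085], TCP at [0.6, 0, 0.219] pointing down, gripper open.
Joint ranges: [-2.96, 2.96], [-0.89, 2.26], [0.02, 2.5], [-1.34, 4.48], [0, 2.73], [-2.66, 2.66]. Speed limits (rad/s): [2.39, 2.39, 2.79, 3.14, 3.14, 3.14].

## Interface

Orientations are given as a rotation vector (axis times angle).
In Python, from plant import robot, cams gives the robot as it stands. The module is installed in compiled form; this text tells all that it offers.
- The arm moves only by the tool play_rows, never from a script. Its arguments are lists of equal length, an entry for each row: "slide": the shift along the tool's x, y, z scaled (see below), a list of three; "twist": the turn, a rotation vector about the tool's x, y, z scaled (see below), a list of three. A call has exactly 8 rows; each row shifts and turns the commanded pose from where the row before left it, along the tool's axes as they then stand; what a row does not reach is not made up. The controller multiplies each number of a shift by 25 cm and each number of a turn by 60 degrees. A row lasts 1/10 s, in which the tool goes at most 50 mm and 8.59 degrees, less where a joint would pass 70% of its speed; a pose out of reach is approached as far as the arm can. A call with a number of a shift or a turn outside -1 to 1 is refused whole. A call with a gripper value outside its range is refused whole. "fingers" is the closure, from -1 (fully open) to 1 (shut), set as the call begins (left out, the last holds). The fingers move at their own pace and stop on an object; "force" is the grip in N (left out, the last holds). Time passes only in rows, so rows that do not move let the fingers close, or fill a call up. It gives the time, the measured TCP pose, the force, the opening and the grip force at its end, in the units of the state.
- robot.read_state(): the state, without advancing time (a new reading comes with each control period).
- cams.read_camera(name): name is "scene" or "side" or "wrist"; returns (picture, depth): 420x560x3 uint8, red, green, blue; 420x560 float32, m along the optical axis (not along the pixel's ray), 0 where there is no reading.
- cams.get_calibration(name): a dict with "fx", "fy", "cx", "cy" (pixels), "world_from_camera" (4x4, takes a point from camera to world coordinates). Camera axes: x right, y down, z forward; pixel columns grow to the right and rows downward; lengths in m; the calibration is good to about 2 mm. A picture is of the moment at which its call begins: read the wrist's pose just before it. get_calibration takes no time and is no camera call; for the wrist camera it gives the pose at the moment of the call.
- robot.close_job(): hands the job in; it is judged then, once.
The state is a dict: "t": time; "q": joint angles; "dq": joint speeds; "joint_torque": joint torques, N m; "tool_pos": TCP position; "orientation": TCP orientation; "force": force on the tool from outside, world axes, zero at the start; "wrist_torque": the same for the moment, N m; "opening": finger opening in m; "gripper_force": force on a finger pad.
Only numpy, scipy, OpenCV 4.12 (cv2) and the standard library are available. Lean on these libraries where they do the work, as an engineer would, in place of code of your own. Each camera call takes 0.05 s, during which the arm holds its last target. There are 200 camera calls.

## Task

Slide the loaded tray, by its black grip, fully home into the steel dock (under both rail lips, against the back stop). Then take the white piece out of the docked tray and hold it up in front of the inspection camera: centred on the lens's line of sight 15 cm from the lens, with one of its two stepped ends square to the lens and its top up in the camera's picture (so tipped as the camera is tipped). Finish while holding it still there with nothing else carrying it; the dark cubes stay in the docked tray, the camera is not touched, and the timer, flour shaker and tape roll are left where they stand.

Things in the scene. Friction and masses are not known exactly. Their poses are not given: they have to be found in the camera images.
- dock: Fixed steel frame, no floor. Origin on the counter where the centre of the tray lies when fully home; x points in, mouth to back stop. Rails along x from +4 to +88 mm, inner faces at y = +-78 mm (3 mm play each side), 24 mm high; lips on top reach in to y = +-68 mm, undersides 19 mm up, so the tray slides in only from the mouth. Guides flare out at x = +6 to -17 mm. Stop face at x = +80 mm.
- tray: Loose flat blue plastic tray 160 (x) x 150 (y) mm, rim 14 mm high, floor and walls 4 mm, 0.25 to 0.5 kg, on the counter before the dock, to one side and turned a little. Origin: centre of its underside; +x goes into the dock. Black upright grip block 16 (x) x 24 (y) mm at x = -70 mm, y = 0, top 51 mm up, 59 mm of free floor each side: pinch from above across y. Home when its frame lies on the dock's.
- white_piece: White bean-milk piece with purple-brown spots: two slices side by side, set off 4 mm along y; 34 (x) x 38 (y) x 30 mm high, 40 g. Origin: centre of its underside. Pinch the flat faces at x = +-17 mm; the ends at y = +-19 mm are the stepped ends (either may face the lens). On the tray floor, in one of three places in a row along the tray, its y within 0.15 rad of the tray's x.
- piece_mid (a point): Middle of the white piece, 15 mm above its underside; axes as the piece's.
- dark_cube_a: Dark brown bean jelly cube, 20 x 24 x 17 mm high, 12 g, in the tray; origin at the centre of its underside. Stays in the tray.
- dark_cube_b: A second dark brown cube like dark_cube_a, in the tray. Stays in the tray.
- camera_stand: Fixed inspection-camera stand: dark round foot of 90 mm diameter, 16 mm post, about 0.28 m tall. Origin under the centre of the foot; the camera faces its -x.
- lens (a point): Centre of the lens's front glass on the small white camera head (56 x 46 x 38 mm, black barrel with a ring of lights), which pivots 295 mm above the counter on the stand. The camera looks along this point's -x, tipped down by 0.15 to 0.45 rad; y is level, sideways; z is up in the picture.
- view_point (a point): The point on the line of sight 150 mm in front of the lens, where the middle of the white piece must be held; axes as the lens's.
- timer: White round kitchen timer, 63 mm across, 44 mm high, origin under its centre. Leave alone.
- flour_shaker: Steel flour shaker, 61 mm across, 84 mm high, origin under its centre. Leave alone.
- tape_roll: Roll of tan tape lying flat, 104 mm across, 25 mm high, origin under its centre. Leave alone.

How it is judged:
By the outcome, as a careful person would: the job done as asked, in the order asked, and still so for the second after the job is handed in, while the arm keeps its last pose, push and grip.
It also fails if it takes over 51 s, if anything falls off the work surface, if the arm or the gripper's body presses on something with over 40 N, if the wrist force passes 120 N, or if a joint passes its speed limit or range.

## Working session

There is one attempt and no reset: what is moved stays moved. The work goes in short steps, Python scripts to look and compute and a tool call to move; the robot and the scene stay as the last step left them, time stands still between calls to the robot, and variables do not carry over. Pictures are saved under pics/ and viewed, at most 10 in all, crops included, and the job is handed in when it is done.

Besides the shell and the picture viewer there is one more tool, called as name(argument=value, ...) on one line, values as JSON. play_rows: Moves the arm, as the interface text tells. Shifts and turns lie within -1 to 1; 1 stands for 25 cm of shift or 60 degrees of turn. Its arguments: {"type":"object","properties":{"slide":{"type":"array"},"twist":{"type":"array"},"fingers":{"type":"number"},"force":{"type":"number"}},"required":["slide","twist"]}

```bash
mkdir -p pics; cat > h.py <<'E'
import numpy as np, cv2
from scipy.spatial.transform import Rotation as R
from plant import robot, cams
def grab(n):
    c=cams.get_calibration(n); im,d=cams.read_camera(n); np.savez(f'{n}.npz',im=im,d=d,T=c['world_from_camera'],k=[c['fx'],c['fy'],c['cx'],c['cy']]); return load(n)
def load(n):
    z=np.load(f'{n}.npz'); return z['im'],z['d'],z['T'],z['k']
def cloud(d,T,k):
    v,u=np.indices(d.shape); p=np.stack([(u-k[2])/k[0]*d,(v-k[3])/k[1]*d,d],-1)
    w=p@T[:3,:3].T+T[:3,3]; w[d<=0]=np.nan; return w
def ray(uv,T,k,z):
    uv=np.atleast_2d(uv).astype(float); r=np.c_[(uv[:,0]-k[2])/k[0],(uv[:,1]-k[3])/k[1],np.ones(len(uv))]@T[:3,:3].T
    return T[:3,3]+r*((z-T[2,3])/r[:,2:3])
def save(im,f): cv2.imwrite('pics/'+f,im[...,::-1])
E
python3 - <<'E'
from h import *
for n in ['scene','side','wrist']:
    im,d,T,k=grab(n); save(im,n+'0.png'); print(n,T.round(3).tolist(),k)
s=robot.read_state(); print(s)
E
```

```text
scene [[-0.506, -0.621, 0.599, -0.332], [-0.863, 0.353, -0.362, 0.574], [0.013, -0.7, -0.714, 1.261], [0.0, 0.0, 0.0, 1.0]] [500.27354022 500.27354022 276.26823688 201.94036448]
side [[-0.955, -0.115, 0.275, 0.199], [-0.297, 0.443, -0.846, 1.193], [-0.024, -0.889, -0.457, 0.835], [0.0, 0.0, 0.0, 1.0]] [544.35576509 544.35576509 278.97809881 209.83391735]
wrist [[1.0, 0.001, -0.002, 0.6], [0.0, -0.967, -0.255, 0.07], [-0.003, 0.255, -0.967, 0.385], [0.0, 0.0, 0.0, 1.0]] [309.63125929 309.63125929 280.18254807 209.00611331]
{'t': 0.15, 'q': array([-8.54279341e-02,  1.31002884e-01,  1.48901257e+00, -1.92599187e-05,
        1.52298876e+00, -8.54193120e-02]), 'dq': array([ 0.00211452, -0.00194197, -0.00278774,  0.00100351, -0.00118906,
        0.00030124]), 'joint_torque': array([ 8.59073725e-05, -5.60473788e+01, -4.92333663e+01,  7.68201635e-02,
        3.05504061e-02, -1.41810942e-04]), 'tool_pos': array([5.99570798e-01, 3.50490948e-05, 2.17828432e-01]), 'orientation': array([-2.22069511e+00, -2.22067803e+00,  1.45098379e-03]), 'force': array([ 0.08681763,  0.14818655, -0.17129608]), 'wrist_torque': array([ 0.01975433, -0.03750841,  0.0061729 ]), 'gripper_force': 0.0, 'opening': 0.09335272462331272}
```

View pics/scene0.png

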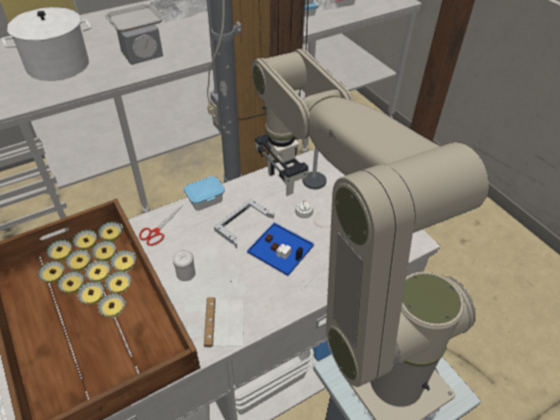

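View pics/side0.png

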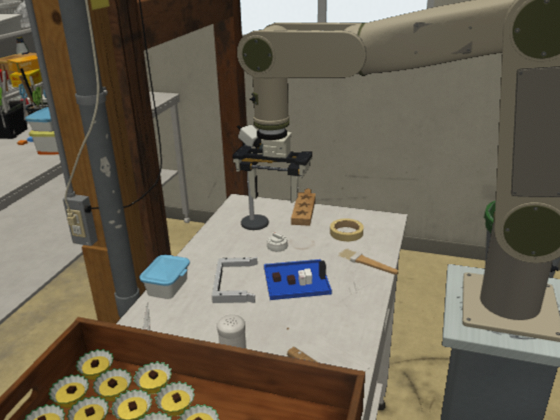

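View pics/wrist0.png

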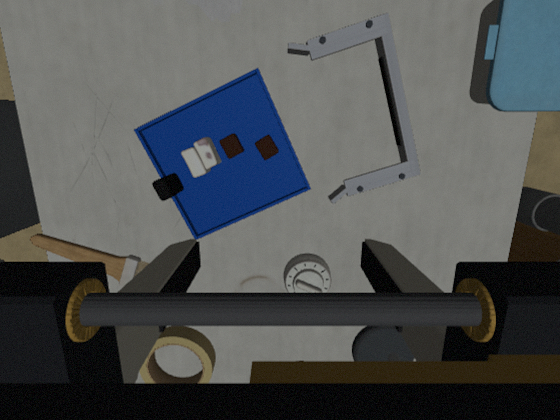

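```bash
cat > m.py <<'E'
from h import *
im,d,T,k=load('wrist'); P=cloud(d,T,k); hsv=cv2.cvtColor(im,cv2.COLOR_RGB2HSV)
m=cv2.inRange(hsv,(105,120,40),(130,255,255)); m[240:]=0
m=cv2.morphologyEx(m,cv2.MORPH_CLOSE,np.ones((25,25)))
c=max(cv2.findContours(m,0,1)[0],key=cv2.contourArea)
w=ray(cv2.convexHull(c)[:,0],T,k,0.014)
print('tray rect',cv2.minAreaRect((w[:,:2]*1000).astype(np.float32)))
r=P[...,2]
print('counter z',np.nanmedian(r[30:60,100:200]))
reg=np.zeros(r.shape,bool); reg[:210,285:425]=1
s=reg&(r>0.0205)&(r<0.03)
q=P[s]; print('dock n',s.sum(),'z',np.median(q[:,2]))
print('dock rect',cv2.minAreaRect((q[:,:2]*1000).astype(np.float32)), (cv2.boxPoints(cv2.minAreaRect((q[:,:2]*1000).astype(np.float32)))).round(1).tolist())
o=np.zeros_like(im);o[s]=255; 
def blob(mask,name,z):
    n,l,st,ce=cv2.connectedComponentsWithStats(mask.astype(np.uint8))
    for i in range(1,n):
        if st[i,4]>60:
            pts=P[l==i]; 
            cc=cv2.findContours((l==i).astype(np.uint8),0,1)[0][0][:,0]
            ww=ray(cc,T,k,z)
            print(name,st[i].tolist(),'rect',[np.round(t,1) for t in cv2.minAreaRect((ww[:,:2]*1000).astype(np.float32))],'zmed',np.nanpercentile(pts[:,2],[5,50,95]).round(4))
reg2=np.zeros(r.shape,bool); cv2.fillConvexPoly(t:=np.zeros(r.shape,np.uint8),cv2.convexHull(c),1); t=cv2.erode(t,np.ones((9,9)))
reg2=t>0
blob(reg2&(r>0.027)&(r<0.04),'white',0.034)
blob(reg2&(r>0.0165)&(r<0.025),'cube',0.021)
blob((r>0.044)&(r<0.058)&(np.indices(r.shape)[1]<240)&(np.indices(r.shape)[0]<235),'grip',0.051)
E
python3 m.py
python3 - <<'E'
from h import *
im,d,T,k=load('wrist'); save(cv2.resize(im[50:260,120:430],None,fx=2.5,fy=2.5,interpolation=cv2.INTER_CUBIC),'wz.png')
E
```

```text
tray rect ((531.7833862304688, 33.547523498535156), (159.28688049316406, 149.04396057128906), 24.4950008392334)
counter z -8.421469703021045e-05
dock n 4919 z 0.02476554875170167
dock rect ((684.6918334960938, 85.1937255859375), (108.9459228515625, 181.4725799560547), 17.356037139892578) [[605.5999755859375, 155.5], [659.7999877929688, -17.700000762939453], [763.7999877929688, 14.800000190734863], [709.5999755859375, 188.0]]
white [181, 138, 37, 40, 884] rect [array([508.7,  37. ]), array([34.7, 36.3]), np.float64(24.2)] zmed [0.0311 0.0339 0.036 ]
white [166, 176, 13, 19, 84] rect [array([475.9,   7.5]), array([ 5.7, 23. ]), np.float64(25.0)] zmed [0.0284 0.0333 0.0392]
cube [220, 134, 24, 25, 367] rect [array([542.3,  49.5]), array([20.4, 23.5]), np.float64(25.9)] zmed [0.0197 0.0217 0.023 ]
cube [255, 135, 24, 26, 363] rect [array([582.9,  47.9]), array([20.1, 23.8]), np.float64(31.7)] zmed [0.0202 0.0217 0.0229]
grip [153, 178, 22, 23, 325] rect [array([470.5,   4.8]), array([17.6, 23.6]), np.float64(24.7)] zmed [0.0464 0.0513 0.053 ]
```

View pics/wz.png

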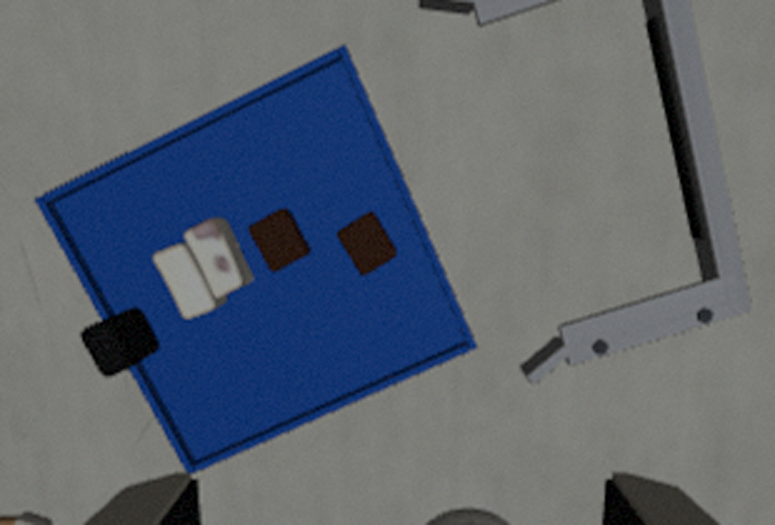

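```bash
cat > m2.py <<'E'
from h import *
im,d,T,k=load('wrist'); P=cloud(d,T,k); r=P[...,2]
a=np.radians(17.36); ex=np.array([np.cos(a),np.sin(a)]); ey=np.array([-ex[1],ex[0]])
reg=np.zeros(r.shape,bool); reg[:210,280:430]=1
q=P[reg&(r>0.017)&(r<0.032)]; u=q[:,:2]@ex*1000; v=q[:,:2]@ey*1000
print('u range',np.percentile(u,[0,.5,5,95,99.5,100]).round(1),'v',np.percentile(v,[0,.5,5,95,99.5,100]).round(1))
mid=abs(v-np.median([v.min(),v.max()]))<50
print('stop u',np.percentile(u[mid],[1,5,50,95,99]).round(1), 'z',np.percentile(q[mid,2],[5,50,95]))
# angle from stop inner edge & per-v
for lo in np.arange(v.min(),v.max(),12):
    s=(v>=lo)&(v<lo+12)
    if s.sum()>20: print(round(lo),s.sum(),np.percentile(u[s],[1,50,99]).round(1))
for lo in np.arange(u.min(),u.max(),12):
    s=(u>=lo)&(u<lo+12); vs=np.sort(v[s]); 
    i=np.argmax(np.diff(vs)); print('u',round(lo),vs[0].round(1),vs[i].round(1),vs[i+1].round(1),vs[-1].round(1))
# stand foot
s=(np.indices(r.shape)[0]>320)&(np.indices(r.shape)[1]>345)&(np.indices(r.shape)[1]<420)&(r>0.004)&(r<0.03)
print('foot',s.sum(),np.nanmin(P[s],0),np.nanmax(P[s],0))
for n in ['scene','side']:
    im,d,T,k=load(n); P=cloud(d,T,k); 
    m=(P[...,2]>0.03)&(P[...,2]<0.36)&(P[...,0]>.45)&(P[...,0]<1.0)&(abs(P[...,1])<.35)
    hs=cv2.cvtColor(im,cv2.COLOR_RGB2HSV)
    np_,l,st,ce=cv2.connectedComponentsWithStats(m.astype(np.uint8))
    for i in range(1,np_):
        if st[i,4]>25: p=P[l==i]; print(n,st[i].tolist(),p.min(0).round(3),p.max(0).round(3))
E
python3 m2.py
```

```text
u range [595.2 626.5 643.1 731.  732.6 733.4] v [-213.7 -210.9 -207.7  -37.6  -35.2  -32.2]
stop u [719.3 720.5 725.2 731.9 732.6] z [0.01776175 0.02453873 0.02611303]
-214 698 [626.4 681.  731.8]
-202 749 [645.1 689.8 732.2]
-190 127 [720.6 725.5 732.8]
-178 137 [720.  725.6 733. ]
-166 143 [720.  725.4 732.6]
-154 148 [720.  725.5 732.7]
-142 153 [719.3 725.  732.6]
-130 155 [719.7 725.5 732.5]
-118 164 [719.2 725.2 732.5]
-106 170 [719.2 724.8 732.5]
-94 168 [719.8 725.3 732.4]
-82 172 [719.6 725.3 732.6]
-70 169 [720.5 725.4 732.5]
-58 908 [645.4 690.8 731.5]
-46 1082 [626.1 682.  731.6]
u 595 -169.6 -169.6 -113.0 -113.0Traceback (most recent call last):
  File "m2.py", line 15, in <module>
    i=np.argmax(np.diff(vs)); print('u',round(lo),vs[0].round(1),vs[i].round(1),vs[i+1].round(1),vs[-1].round(1))
    return _wrapfunc(a, 'argmax', axis=axis, out=out, **kwds)
    return bound(*args, **kwds)
ValueError: attempt to get argmax of an empty sequence
```

```bash
sed -i "s/    i=np.argmax(np.diff(vs)); /    if len(vs)<9: continue\n    i=np.argmax(np.diff(vs)); /" m2.py; python3 m2.py | grep -v '^-'
```

```text
u range [595.2 626.5 643.1 731.  732.6 733.4] v [-213.7 -210.9 -207.7  -37.6  -35.2  -32.2]
stop u [719.3 720.5 725.2 731.9 732.6] z [0.01776175 0.02453873 0.02611303]
u 619 -213.7 -207.0 -39.9 -32.2
u 631 -212.9 -201.5 -45.4 -34.3
u 643 -211.2 -191.2 -55.3 -35.1
u 655 -211.0 -191.0 -55.4 -35.2
u 667 -211.3 -191.1 -55.3 -35.1
u 679 -211.3 -191.0 -55.4 -35.0
u 691 -211.0 -191.2 -55.4 -35.4
u 703 -211.2 -191.0 -55.2 -35.2
u 715 -211.1 -189.7 -189.0 -34.8
u 727 -210.5 -210.0 -209.2 -35.5
foot 1768 [ 0.70137778 -0.25379084  0.00402667] [ 0.78874552 -0.19531655  0.02994618]
scene [255, 134, 54, 62, 1177] [ 0.505 -0.038  0.218] [0.697 0.036 0.36 ]
scene [312, 146, 7, 30, 116] [ 0.749 -0.251  0.031] [ 0.77  -0.234  0.162]
scene [184, 176, 41, 31, 820] [0.796 0.084 0.03 ] [0.907 0.212 0.069]
scene [299, 199, 11, 12, 78] [ 0.618 -0.141  0.03 ] [ 0.659 -0.1    0.05 ]
scene [277, 244, 14, 11, 87] [0.488 0.016 0.03 ] [0.526 0.058 0.041]
scene [296, 246, 7, 10, 56] [ 0.46  -0.007  0.032] [0.479 0.017 0.058]
scene [175, 250, 20, 26, 336] [0.564 0.304 0.03 ] [0.624 0.35  0.092]
side [232, 124, 80, 92, 2441] [ 0.507 -0.262  0.03 ] [0.797 0.04  0.36 ]
side [306, 206, 6, 11, 29] [ 0.579 -0.349  0.03 ] [ 0.6   -0.27   0.036]
side [270, 232, 14, 11, 99] [ 0.617 -0.144  0.03 ] [ 0.657 -0.095  0.051]
side [139, 254, 51, 38, 1279] [0.799 0.082 0.03 ] [0.906 0.216 0.068]
side [318, 260, 8, 13, 78] [ 0.46  -0.007  0.03 ] [0.482 0.02  0.056]
side [298, 268, 14, 12, 112] [0.49  0.015 0.03 ] [0.528 0.063 0.041]
side [216, 315, 29, 33, 372] [0.564 0.307 0.03 ] [0.624 0.35  0.09 ]
```

```bash
cat >> h.py <<'E'
from scipy.linalg import expm,logm
def pose(p,Rm): T=np.eye(4);T[:3,:3]=Rm;T[:3,3]=p;return T
def cur():
    s=robot.read_state(); return pose(s['tool_pos'],R.from_rotvec(s['orientation']).as_matrix()),s
def down(phi):  # tool y at world angle phi deg, z down
    a=np.radians(phi); y=np.array([np.cos(a),np.sin(a),0]); z=np.array([0,0,-1.]); return np.c_[np.cross(y,z),y,z]
def plan(Tt,n=8,T0=None):
    T0=cur()[0] if T0 is None else T0
    D=expm(np.real(logm(np.linalg.inv(T0)@Tt))/n)
    s=D[:3,3]/.25; w=R.from_matrix(D[:3,:3]).as_rotvec()/np.radians(60)
    print(n,'rows slide',s.round(4).tolist(),'twist',w.round(4).tolist(),'| mm/row',round(np.linalg.norm(D[:3,3])*1e3,1),'deg',round(np.linalg.norm(w)*60,2))
E
python3 -c "
from h import *
plan(pose([.4695,.0046,.1],down(-65.5)))"
```

```text
8 rows slide [-0.0308, -0.0614, 0.059] twist [-0.0002, 0.0001, 0.1365] | mm/row 22.6 deg 8.19
```

play_rows(slide=[[-0.0308, -0.0614, 0.059], [-0.0308, -0.0614, 0.059], [-0.0308, -0.0614, 0.059], [-0.0308, -0.0614, 0.059], [-0.0308, -0.0614, 0.059], [-0.0308, -0.0614, 0.059], [-0.0308, -0.0614, 0.059], [-0.0308, -0.0614, 0.059]], twist=[[0, 0, 0.1365], [0, 0, 0.1365], [0, 0, 0.1365], [0, 0, 0.1365], [0, 0, 0.1365], [0, 0, 0.1365], [0, 0, 0.1365], [0, 0, 0.1365]], fingers=-1, force=30)

```text
t: 0.95
tool_pos: [0.469, 0.0046, 0.0998]
orientation: [-3.072, -0.656, 0.001]
force: [-0.6, -0.5, -0.3]
opening: 0.0931
gripper_force: 0.0
```

```bash
python3 - <<'E'
from h import *
ims=[]
for n in ['wrist','scene','side']:
    im,d,T,k=grab(n); ims.append(im); save(im,n+'1.png')
T0,s=cur(); print(T0.round(4).tolist(),s['q'].round(3),s['t'])
a=cv2.resize(ims[1][110:240,200:370],(400,306)); b=cv2.resize(ims[2][90:240,170:370],(400,300)); w=cv2.resize(ims[0],(400,300))
o=np.zeros((606,800,3),np.uint8); o[:306,:400]=a; o[:300,400:]=b; o[306:,:400]=w; w2=cv2.resize(ims[0][80:280,180:380],(400,300)); o[306:,400:]=w2
save(o[:600],'mix1.png')
E
```

```text
[[0.9085, 0.4179, -0.0024, 0.4686], [0.4179, -0.9085, 0.0002, 0.0049], [-0.0021, -0.0011, -1.0, 0.0996], [0.0, 0.0, 0.0, 1.0]] [-0.099 -0.137  1.977 -0.     1.304  1.041] 1.1
```

View pics/mix1.png

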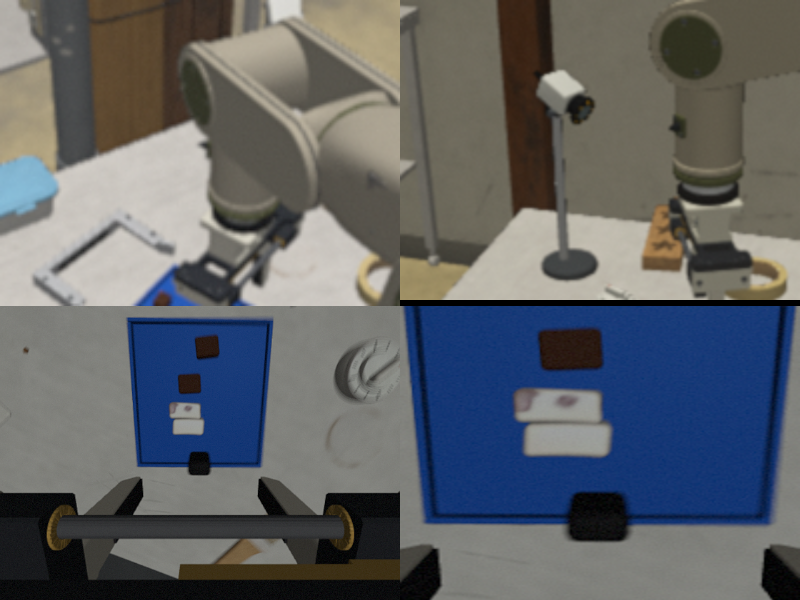

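```bash
cat > m3.py <<'E'
from h import *
import sys
def items(ang,org,verbose=1):
    im,d,T,k=load('wrist'); P=cloud(d,T,k); r=P[...,2]
    a=np.radians(ang); B=np.array([[np.cos(a),np.sin(a)],[-np.sin(a),np.cos(a)]])
    Q=((P[...,:2]-np.array(org))@B.T)*1000
    ins=(abs(Q[...,0])<74)&(abs(Q[...,1])<69)
    for nm,lo,hi in [('white',.0265,.042),('cube',.0155,.025),('grip',.045,.06)]:
        m=((r>lo)&(r<hi)&(ins if nm!='grip' else (abs(Q[...,0]+70)<20)&(abs(Q[...,1])<25))).astype(np.uint8)
        n,l,st,ce=cv2.connectedComponentsWithStats(m)
        for i in range(1,n):
            if st[i,4]>100:
                q=Q[l==i]; rc=cv2.minAreaRect(q.astype(np.float32)); print(nm,st[i,4],'zmed',round(np.median(r[l==i]),4),'rect',np.round(rc[0],1),np.round(rc[1],1),round(rc[2],1),'min',np.percentile(q,.5,axis=0).round(1),'max',np.percentile(q,99.5,axis=0).round(1))
                if nm=='white':
                    for x in np.arange(q[:,0].min(),q[:,0].max(),3):
                        s=(q[:,0]>=x)&(q[:,0]<x+3)
                        if s.any(): print('  x',x.round(),q[s,1].min().round(1),q[s,1].max().round(1),np.median(r[l==i][s]).round(4))
if __name__=='__main__': items(24.5,[.5318,.0335])
E
python3 m3.py
```

```text
white 1919 zmed 0.0338 rect [-21.1  13.5] [36.7 33.3] 89.7 min [-37.1  -4.8] max [-4.5 30.9]
  x -38.0 -4.0 27.9 0.0343
  x -35.0 -4.0 27.9 0.035
  x -32.0 -4.8 27.6 0.0349
  x -29.0 -4.8 27.6 0.0349
  x -26.0 -4.8 27.5 0.0349
  x -23.0 -4.1 28.2 0.0333
  x -20.0 -1.1 31.4 0.033
  x -17.0 -1.1 31.1 0.0332
  x -14.0 -1.1 31.0 0.0333
  x -11.0 -1.1 31.7 0.0331
  x -8.0 -0.4 31.5 0.0327
  x -5.0 12.2 29.4 0.0305
white 160 zmed 0.0343 rect [-63.6  -0.5] [23.2  3.4] 88.9 min [-65.2 -11.8] max [-61.9  11. ]
  x -65.0 -12.0 11.2 0.0339
  x -62.0 -9.2 8.3 0.0346
cube 995 zmed 0.0217 rect [51.8 -7.8] [20. 24.] 7.0 min [ 41.1 -19.7] max [61.9  4.3]
cube 859 zmed 0.0217 rect [15.2 10.7] [20.1 24. ] 3.0 min [ 5.  -1.3] max [25.1 22.3]
grip 657 zmed 0.0513 rect [-69.4  -0.4] [15.2 23.2] 0.6 min [-76.9 -11.8] max [-62.   11.2]
```

play_rows(slide=[[0.003, 0, 0.06], [0, 0, 0.08], [0, 0, 0.08], [0, 0, 0.06], [0, 0, 0.044], [0, 0, 0], [0, 0, 0], [0, 0, 0]], twist=[[0, 0, 0], [0, 0, 0], [0, 0, 0], [0, 0, 0], [0, 0, 0], [0, 0, 0], [0, 0, 0], [0, 0, 0]])

```text
t: 1.9
tool_pos: [0.4718, 0.0048, 0.0208]
orientation: [3.069, 0.667, 0.003]
force: [0.4, 0.2, -0.3]
opening: 0.093
gripper_force: 0.0
```

play_rows(slide=[[0, 0, 0], [0, 0, 0], [0, 0, 0], [0, 0, 0], [0, 0, 0], [0, 0, 0], [0, 0, 0], [0, 0, 0]], twist=[[0, 0, 0], [0, 0, 0], [0, 0, 0], [0, 0, 0], [0, 0, 0], [0, 0, 0], [0, 0, 0], [0, 0, 0]], fingers=1, force=30)

```text
t: 2.7
tool_pos: [0.4706, 0.0049, 0.0196]
orientation: [-3.07, -0.666, 0.0]
force: [-0.4, 0.4, -0.6]
opening: 0.0334
gripper_force: 0.0
```

```bash
python3 - <<'E'
from h import *
T0,s=cur(); print(T0.round(4).tolist(),s['opening'],s['gripper_force'],s['force'])
a=np.radians(17.36); e=np.array([np.cos(a),np.sin(a)]); o=np.array([.6476,.0734])
print('angle',np.degrees(np.arctan2(T0[1,0],T0[0,0])))
for x in (-.115,-.07):
    g=o+e*(x-.07+.0)   # tray origin x -> grip
    print(x,g)
g=o+e*(-.07-.105); plan(pose([*g,T0[2,3]],down(17.36-90)))
E
```

```text
[[0.9101, 0.4144, -0.0, 0.4706], [0.4144, -0.9101, 0.0, 0.0049], [-0.0, -0.0, -1.0, 0.0196], [0.0, 0.0, 0.0, 1.0]] 0.03344143092802006 0.0 [-0.40937184  0.41041587 -0.55301402]
angle 24.48120919160321
-0.115 [0.47102696 0.01820071]
-0.07 [0.51397716 0.03162757]
8 rows slide [0.0076, -0.0058, -0.0] twist [-0.0, 0.0, 0.0148] | mm/row 2.4 deg 0.89
```

play_rows(slide=[[0, 0, 0], [0, 0, 0], [0, 0, 0], [0.01, -0.009, 0], [0.014, -0.01, 0], [0.014, -0.01, 0], [0.014, -0.01, 0], [0.01, -0.008, 0]], twist=[[0, 0, 0], [0, 0, 0], [0, 0, 0], [0, 0, 0.0238], [0, 0, 0.0238], [0, 0, 0.0238], [0, 0, 0.0238], [0, 0, 0.0238]])

```text
t: 3.5
tool_pos: [0.4802, 0.0213, 0.0196]
orientation: [3.105, 0.472, -0.002]
force: [-3.8, -2.8, 3.6]
opening: 0.024
gripper_force: 30.0
```

```bash
cat >m4.py <<'E'
from h import *
import m3
im,d,T,k=grab('wrist'); T0,s=cur()
ang=np.degrees(np.arctan2(T0[1,0],T0[0,0])); a=np.radians(ang); e=np.array([np.cos(a),np.sin(a)])
o=T0[:2,3]+.07*e
D=np.array([.6476,.0734]); b=np.radians(17.36); B=np.array([[np.cos(b),np.sin(b)],[-np.sin(b),np.cos(b)]])
print('tool yaw',ang,'tray in dock by tool',(B@(o-D)*1000).round(1),s['opening'],s['gripper_force'],s['force'].round(1),T0[2,3])
hsv=cv2.cvtColor(im,cv2.COLOR_RGB2HSV); m=cv2.inRange(hsv,(105,120,40),(130,255,255)); m[240:]=0
m=cv2.morphologyEx(m,cv2.MORPH_CLOSE,np.ones((35,35))); c=max(cv2.findContours(m,0,1)[0],key=cv2.contourArea)
w=ray(cv2.convexHull(c)[:,0],T,k,0.014); rc=cv2.minAreaRect((w[:,:2]*1000).astype(np.float32)); print('tray seen',rc,'dock frame',(B@(np.array(rc[0])/1000-D)*1000).round(1))
P=cloud(d,T,k); q=((P[...,:2]-D)@B.T)*1000; r=P[...,2]
s=(r>.021)&(r<.03)&(abs(q[...,0]-44)<30)&(abs(abs(q[...,1])-78)<25)
for sg in (1,-1):
    t=s&(sg*q[...,1]>0)
    if t.sum()>50: print('lip',sg,t.sum(),np.percentile(q[t][:,1],[1,99]).round(1))
s=(r>.019)&(r<.03)&(abs(q[...,0]-86)<15)&(abs(q[...,1])<50)
if s.sum()>30: print('stop',np.percentile(q[s][:,0],[2,98]).round(1))
save(im,'last.png')
E
python3 m4.py
```

```text
tool yaw 17.20393232546468 tray in dock by tool [-104.9    0.4] 0.024045824723997234 29.99765306711197 [-2.4 -0.7  2.6] 0.019604536261770694
tray seen ((545.3119506835938, 41.95008087158203), (123.96644592285156, 149.89456176757812), 17.310136795043945) dock frame [-107.     0.5]
```

play_rows(slide=[[0.02, 0.001, 0], [0.032, 0.001, 0], [0.044, 0, 0], [0.044, 0, 0], [0.044, 0, 0], [0.044, 0, 0], [0.044, 0, 0], [0.044, 0, 0]], twist=[[0, 0, 0], [0, 0, 0], [0, 0, 0], [0, 0, 0], [0, 0, 0], [0, 0, 0], [0, 0, 0], [0, 0, 0]])

```text
t: 4.35
tool_pos: [0.5559, 0.0445, 0.0196]
orientation: [3.105, 0.475, -0.003]
force: [-6.9, -2.1, 6.8]
opening: 0.0239
gripper_force: 30.0
```

```bash
python3 m4.py
```

```text
tool yaw 17.368774790433005 tray in dock by tool [-24.3  -0.4] 0.024081912254238877 29.99875545501709 [-0.9 -0.  -2.1] 0.019919909280993395
tray seen ((621.0389404296875, 64.88679504394531), (123.96273040771484, 149.9899444580078), 17.399181365966797) dock frame [-27.9  -0.2]
lip 1 1799 [68.  87.7]
lip -1 1817 [-87.  -67.3]
```

play_rows(slide=[[0.024, 0, 0], [0.024, 0, 0], [0.02, 0, 0], [0.012, 0, 0], [0.01, 0, 0], [0.008, 0, 0], [0, 0, 0], [0, 0, 0]], twist=[[0, 0, 0], [0, 0, 0], [0, 0, 0], [0, 0, 0], [0, 0, 0], [0, 0, 0], [0, 0, 0], [0, 0, 0]])

```text
t: 5.2
tool_pos: [0.5793, 0.0517, 0.0196]
orientation: [3.106, 0.474, -0.001]
force: [-5.1, -1.3, 5.0]
opening: 0.0242
gripper_force: 30.0
```

```bash
python3 m4.py
```

```text
tool yaw 17.347905561235002 tray in dock by tool [-1.6 -0.3] 0.024008317690225878 29.99956727027893 [-5.  -1.8  5. ] 0.019628544427466154
tray seen ((644.4491577148438, 72.15769958496094), (124.0257568359375, 149.956787109375), 17.37385368347168) dock frame [-3.4 -0.2]
lip 1 4190 [68.1 87.9]
lip -1 4199 [-87.1 -67.4]
```

play_rows(slide=[[0.004, 0, 0], [0.004, 0, 0], [0.004, 0, 0], [0.003, 0, 0], [0, 0, 0], [0, 0, 0], [0, 0, 0], [0, 0, 0]], twist=[[0, 0, 0], [0, 0, 0], [0, 0, 0], [0, 0, 0], [0, 0, 0], [0, 0, 0], [0, 0, 0], [0, 0, 0]])

```text
t: 6.05
tool_pos: [0.5828, 0.0529, 0.0196]
orientation: [-3.106, -0.474, 0.001]
force: [-4.8, -1.9, 5.3]
opening: 0.0237
gripper_force: 30.0
```

```bash
python3 m4.py
```

```text
tool yaw 17.344067611593864 tray in dock by tool [ 2.1 -0.2] 0.023761547091968767 29.999894499778748 [-4.1 -1.4  5.7] 0.0196154271048819
tray seen ((648.0060424804688, 73.32070922851562), (124.02642059326172, 149.9588623046875), 17.368528366088867) dock frame [ 0.4 -0.2]
lip 1 4552 [68. 88.]
lip -1 4522 [-87.1 -67.3]
```

Still only friction force; keep pushing gently until contact shows.

play_rows(slide=[[0.004, 0, 0], [0.004, 0, 0], [0.004, 0, 0], [0.004, 0, 0], [0, 0, 0], [0, 0, 0], [0, 0, 0], [0, 0, 0]], twist=[[0, 0, 0], [0, 0, 0], [0, 0, 0], [0, 0, 0], [0, 0, 0], [0, 0, 0], [0, 0, 0], [0, 0, 0]])

```text
t: 6.9
tool_pos: [0.5842, 0.0534, 0.0196]
orientation: [3.105, 0.474, -0.009]
force: [-19.4, -5.4, 17.2]
opening: 0.0242
gripper_force: 30.0
```

```bash
python3 m4.py
```

```text
tool yaw 17.3485876320906 tray in dock by tool [ 3.5 -0.2] 0.02366108331612522 30.00006079673767 [-19.2  -6.   16. ] 0.019560886570816338
tray seen ((649.247314453125, 73.7080078125), (123.73011016845703, 149.99034118652344), 17.38124656677246) dock frame [ 1.7 -0.2]
lip 1 4692 [68.1 87.9]
lip -1 4667 [-87.1 -67.3]
```

play_rows(slide=[[0, 0, 0], [0, 0, 0], [0, 0, 0], [0, 0, -0.04], [0, 0, -0.08], [0, 0, -0.1], [0, 0, -0.1], [0, 0, -0.06]], twist=[[0, 0, 0], [0, 0, 0], [0, 0, 0], [0, 0, 0], [0, 0, 0], [0, 0, 0], [0, 0, 0], [0, 0, 0]], fingers=0)

```text
t: 7.75
tool_pos: [0.5885, 0.0543, 0.1178]
orientation: [3.105, 0.474, 0.006]
force: [0.2, 0.1, 0.7]
opening: 0.047
gripper_force: 0.0
```

```bash
cat > m5.py <<'E'
from h import *
import m3
im,d,T,k=grab('wrist'); T0,s=cur(); print(T0[:3,3],s['force'],s['opening'],s['q'].round(2))
D=np.array([.6476,.0734])
m3.items(17.36,D)
hsv=cv2.cvtColor(im,cv2.COLOR_RGB2HSV); m=cv2.inRange(hsv,(105,120,40),(130,255,255)); m[240:]=0
m=cv2.morphologyEx(m,cv2.MORPH_CLOSE,np.ones((35,35))); c=max(cv2.findContours(m,0,1)[0],key=cv2.contourArea)
w=ray(cv2.convexHull(c)[:,0],T,k,0.014); rc=cv2.minAreaRect((w[:,:2]*1000).astype(np.float32)); print('tray seen',rc)
P=cloud(d,T,k); b=np.radians(17.36); B=np.array([[np.cos(b),np.sin(b)],[-np.sin(b),np.cos(b)]]); q=((P[...,:2]-D)@B.T)*1000; r=P[...,2]
s=(r>.019)&(r<.03)&(abs(q[...,0]-86)<15)&(abs(q[...,1])<50)
if s.sum()>30: print('stop',np.percentile(q[s][:,0],[2,98]).round(1))
s=(r>.008)&(r<.017)&(abs(q[...,0]+78)<14)&(abs(q[...,1]+40)<20)
if s.sum()>30: print('tray rear wall x',np.percentile(q[s][:,0],[2,98]).round(1))
s=(r>.008)&(r<.017)&(abs(q[...,0]-78)<8)&(abs(q[...,1])<50)
if s.sum()>30: print('tray front wall x',np.percentile(q[s][:,0],[2,98]).round(1))
save(im,'last.png')
E
python3 m5.py | grep -v '^  x'
```

```text
[0.58966199 0.05434849 0.11995141] [1.27461387 1.21163522 1.85537883] 0.04661063267019789 [0.01 0.17 1.63 0.   1.34 1.27]
white 1642 zmed 0.0338 rect [-19.6  13.3] [33.2 35.7] 0.2 min [-36.   -4.5] max [-3.2 30.9]
white 130 zmed 0.0339 rect [-63.2  -0.5] [ 4.4 23.8] 0.1 min [-65.4 -12.2] max [-61.1  11.2]
cube 212 zmed 0.0236 rect [ 39.7 -68.2] [68.6  1.7] 0.1 min [  5.4 -69. ] max [ 73.3 -67.3]
cube 834 zmed 0.0216 rect [53.1 -7.8] [20.1 24. ] 7.5 min [ 42.4 -19.7] max [63.5  4.3]
cube 730 zmed 0.0217 rect [16.4 10.5] [20.  23.9] 3.0 min [ 6.1 -1.3] max [26.6 22.4]
grip 554 zmed 0.0514 rect [-68.7  -0.8] [23.3 15.3] 89.6 min [-76.2 -11.6] max [-61.2  10.7]
tray seen ((648.950927734375, 73.46629333496094), (159.1206512451172, 150.211669921875), 17.3507022857666)
stop [80.4 92.1]
tray rear wall x [-79.1 -75.2]
tray front wall x [76.2 80.8]
```

```bash
python3 -c "
from h import *
plan(pose([.6495,.1222,.07],down(17.36-90)))"
```

```text
8 rows slide [0.0386, -0.0235, 0.0251] twist [0.0002, -0.0007, -0.0] | mm/row 12.9 deg 0.05
```

play_rows(slide=[[0.05, -0.03, 0.032], [0.068, -0.041, 0.044], [0.068, -0.041, 0.044], [0.068, -0.041, 0.044], [0.055, -0.035, 0.037], [0, 0, 0.07], [0, 0, 0.09], [0, 0, 0.068]], twist=[[0, -0.001, 0], [0, -0.001, 0], [0, -0.001, 0], [0, -0.001, 0], [0, 0, 0], [0, 0, 0], [0, 0, 0], [0, 0, 0]], fingers=1)

```text
t: 8.6
tool_pos: [0.6448, 0.1214, 0.0044]
orientation: [3.105, 0.473, -0.011]
force: [-0.4, -0.3, -0.0]
opening: 0.0001
gripper_force: 0.6
```

```bash
python3 - <<'E'
from h import *
T0,s=cur(); b=np.radians(17.36); B=np.array([[np.cos(b),np.sin(b)],[-np.sin(b),np.cos(b)]])
print(T0[:3,3],B@(T0[:2,3]-[.6476,.0734]),s['opening'],s['force'])
E
```

```text
[0.64479732 0.12138741 0.00437513] [0.0116432  0.04663778] 5.1747753584620586e-05 [-0.4210983  -0.32753121 -0.02335413]
```

play_rows(slide=[[0.016, 0, -0.018], [0, 0.02, 0], [0, 0.028, 0], [0, 0.028, 0], [0, 0.028, 0], [0, 0.02, 0], [0, 0, 0], [0, -0.02, -0.02]], twist=[[0, 0, 0], [0, 0, 0], [0, 0, 0], [0, 0, 0], [0, 0, 0], [0, 0, 0], [0, 0, 0], [0, 0, 0]])

```text
t: 9.4
tool_pos: [0.6575, 0.0978, 0.016]
orientation: [3.105, 0.472, -0.009]
force: [-0.1, 0.2, -0.4]
opening: 0.0006
gripper_force: 0.0
```

play_rows(slide=[[-0.02, 0, -0.08], [-0.04, 0, -0.1], [-0.06, 0, -0.1], [-0.06, 0, -0.1], [-0.04, 0, -0.05], [0, 0, 0], [0, 0, 0], [0, 0, 0]], twist=[[0, 0, 0], [0, 0, 0], [0, 0, 0], [0, 0, 0], [0, 0, 0], [0, 0, 0], [0, 0, 0], [0, 0, 0]], fingers=0)

```text
t: 10.2
tool_pos: [0.6056, 0.0825, 0.1232]
orientation: [3.105, 0.474, -0.009]
force: [0.4, -0.6, -0.1]
opening: 0.0461
gripper_force: 0.0
```

```bash
python3 m5.py | grep -v '^  x'
```

```text
[0.60545409 0.08246164 0.12295538] [ 0.56847334 -0.4596964  -0.38536367] 0.04639672941932322 [ 0.05  0.23  1.56 -0.    1.36  1.32]
white 1493 zmed 0.0337 rect [-19.7  13.5] [37.2 33.1] 88.3 min [-35.6  -4.2] max [-3.  30.8]
white 168 zmed 0.0347 rect [-63.1   1.1] [ 7.1 24. ] 16.8 min [-68.6 -11.4] max [-60.9  11.5]
cube 202 zmed 0.0236 rect [ 39.5 -68.1] [ 1.8 68.8] 89.9 min [  5.9 -69. ] max [ 73.4 -67.3]
cube 738 zmed 0.0217 rect [53.2 -7.7] [20.1 23.8] 6.9 min [ 42.8 -19.8] max [63.8  4.4]
cube 670 zmed 0.0217 rect [ 16.1 -12.9] [24.2 19.3] 89.8 min [  6.5 -24.6] max [25.8 -0.9]
grip 528 zmed 0.0513 rect [-68.7  -0.4] [15.5 23.6] 0.8 min [-76.3 -12.1] max [-61.1  11.4]
tray seen ((652.6572875976562, 74.5650634765625), (150.89300537109375, 149.59121704101562), 17.373092651367188)
stop [80.4 92.3]
tray rear wall x [-79.3 -75.1]
tray front wall x [76.4 80.3]
```

```bash
cat > m6.py <<'E'
from h import *
import sys
for n in sys.argv[1:]:
    im,d,T,k=grab(n); P=cloud(d,T,k)
    m=(P[...,2]>0.25)&(P[...,2]<0.345)&(np.hypot(P[...,0]-.757,P[...,1]+.243)<.09)
    hsv=cv2.cvtColor(im,cv2.COLOR_RGB2HSV); v=hsv[...,2]
    v_,u_=np.where(m); 
    if not m.any(): print(n,'none'); continue
    print(n,m.sum(),'uv',u_.min(),u_.max(),v_.min(),v_.max())
    for nm,mm in [('white',m&(v>120)),('dark',m&(v<70))]:
        p=P[mm]; print(nm,len(p),np.median(p,0).round(4),p.min(0).round(3),p.max(0).round(3))
    y0,x0=v_.min()-8,u_.min()-8; cr=im[max(y0,0):v_.max()+9,max(x0,0):u_.max()+9]
    save(cv2.resize(cr,None,fx=8,fy=8,interpolation=cv2.INTER_CUBIC),n+'_head.png'); print(cr.shape,x0,y0)
E
python3 m6.py side scene; python3 - <<'E'
from h import *
import os
a=cv2.imread('pics/side_head.png'); b=cv2.imread('pics/scene_head.png') if os.path.exists('pics/scene_head.png') else np.zeros((10,10,3),np.uint8)
o=np.zeros((600,800,3),np.uint8); a=a[:600,:500]; o[:a.shape[0],:a.shape[1]]=a; b=b[:600,:800-a.shape[1]]; o[:b.shape[0],a.shape[1]:a.shape[1]+b.shape[1]]=b; cv2.imwrite('pics/heads.png',o)
E
```

```text
side 5 uv 238 238 128 137
  return _methods._mean(a, axis=axis, dtype=dtype,
  ret = um.true_divide(
Traceback (most recent call last):
  File "m6.py", line 11, in <module>
    p=P[mm]; print(nm,len(p),np.median(p,0).round(4),p.min(0).round(3),p.max(0).round(3))
                                                     ~~~~~^^^
ValueError: zero-size array to reduction operation minimum which has no identity
[ WARN:0@0.475] global loadsave.cpp:275 findDecoder imread_('pics/side_head.png'): can't open/read file: check file path/integrity
Traceback (most recent call last):
TypeError: 'NoneType' object is not subscriptable
```

```bash
python3 -c "
from h import *
plan(pose([.6249,.0804,.10],down(17.36)),12)"
```

```text
12 rows slide [0.0032, 0.0065, 0.0076] twist [-0.0004, 0.0004, -0.125] | mm/row 2.6 deg 7.5
```

play_rows(slide=[[0.0032, 0.0065, 0.0076], [0.0032, 0.0065, 0.0076], [0.0032, 0.0065, 0.0076], [0.0032, 0.0065, 0.0076], [0.0032, 0.0065, 0.0076], [0.0032, 0.0065, 0.0076], [0.0032, 0.0065, 0.0076], [0.0032, 0.0065, 0.0076]], twist=[[0, 0, -0.125], [0, 0, -0.125], [0, 0, -0.125], [0, 0, -0.125], [0, 0, -0.125], [0, 0, -0.125], [0, 0, -0.125], [0, 0, -0.125]], fingers=0.12)

```text
t: 11.1
tool_pos: [0.6186, 0.0774, 0.1079]
orientation: [-2.445, -1.968, 0.008]
force: [0.6, -0.0, -0.3]
opening: 0.0407
gripper_force: 0.0
```

play_rows(slide=[[0.0032, 0.0065, 0.0076], [0.0032, 0.0065, 0.0076], [0.0032, 0.0065, 0.0076], [0.0032, 0.0065, 0.0076], [0, 0, 0], [0, 0, 0], [0, 0, 0], [0, 0, 0]], twist=[[0, 0, -0.125], [0, 0, -0.125], [0, 0, -0.125], [0, 0, -0.125], [0, 0, 0], [0, 0, 0], [0, 0, 0], [0, 0, 0]])

```text
t: 11.9
tool_pos: [0.6254, 0.0803, 0.1015]
orientation: [-1.862, -2.527, 0.005]
force: [0.5, 0.1, 0.8]
opening: 0.0406
gripper_force: 0.0
```

```bash
python3 m5.py | grep -v '^  x'; python3 -c "
from h import *
T,s=cur(); print(np.degrees(np.arctan2(T[1,1],T[0,1])),T.round(4).tolist())
plan(pose([.6249,.0804,.065],down(17.36)),4); print(s['t'])"
```

```text
[0.62543552 0.08032631 0.10163815] [ 0.64157976  0.26820321 -0.29690523] 0.0411086510426696 [ 0.05  0.3   1.52 -0.    1.33 -0.25]
white 1668 zmed 0.0337 rect [-19.2  13.8] [36.6 33.4] 89.0 min [-35.6  -3.7] max [-2.5 31.6]
white 154 zmed 0.0344 rect [-63.6   5. ] [ 9.4 22. ] 37.0 min [-73.8  -5.2] max [-60.6  11.9]
cube 674 zmed 0.0216 rect [53.8 -7.6] [20.1 24.3] 7.5 min [ 43.  -19.6] max [63.7  4.9]
cube 348 zmed 0.0213 rect [ 16.1 -12.6] [23.7 19.3] 89.9 min [  6.5 -24.1] max [25.7 -0.8]
grip 463 zmed 0.0513 rect [-68.7   0.5] [16.4 22.4] 2.3 min [-76.5  -9.6] max [-60.7  11.6]
tray seen ((639.0708618164062, 104.36774444580078), (159.75625610351562, 85.16957092285156), 17.262737274169922)
stop [80.9 92.6]
tray front wall x [76.8 81.4]
17.259757056891303 [[-0.2967, 0.955, -0.0039, 0.6254], [0.955, 0.2967, -0.0013, 0.0803], [-0.0, -0.0041, -1.0, 0.1016], [0.0, 0.0, 0.0, 1.0]]
4 rows slide [0.0002, -0.0004, 0.0366] twist [-0.001, 0.0, -0.0004] | mm/row 9.2 deg 0.06
11.95
```

View pics/last.png

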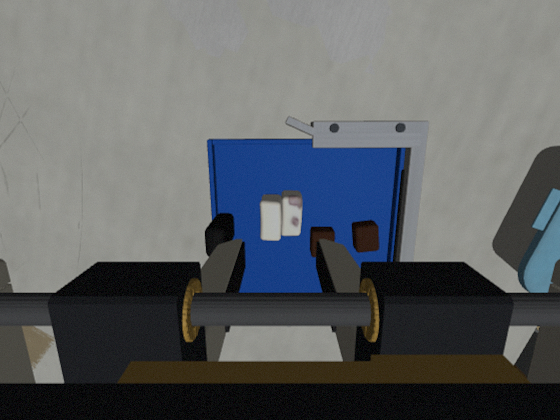

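play_rows(slide=[[0.001, 0, 0.06], [0.001, 0, 0.08], [0, 0, 0.08], [0, 0, 0.07], [0, 0, 0.05], [0, 0, 0.03], [0, 0, 0], [0, 0, 0]], twist=[[-0.004, 0, 0], [0, 0, 0], [0, 0, 0], [0, 0, 0], [0, 0, 0], [0, 0, 0], [0, 0, 0], [0, 0, 0]])

```text
t: 12.75
tool_pos: [0.6257, 0.0808, 0.0096]
orientation: [1.861, 2.53, 0.001]
force: [0.7, -0.3, -0.4]
opening: 0.0407
gripper_force: 0.0
```

play_rows(slide=[[0, 0, 0], [0, 0, 0], [0, 0, 0], [0, 0, 0], [0, 0, 0], [0, 0, 0], [0, 0, 0], [0, 0, 0]], twist=[[0, 0, 0], [0, 0, 0], [0, 0, 0], [0, 0, 0], [0, 0, 0], [0, 0, 0], [0, 0, 0], [0, 0, 0]], fingers=1, force=12)

```text
t: 13.55
tool_pos: [0.6261, 0.0809, 0.0102]
orientation: [1.86, 2.53, 0.002]
force: [-0.4, -0.1, 5.7]
opening: 0.0337
gripper_force: 12.0
```

play_rows(slide=[[0, 0, -0.03], [0, 0, -0.06], [0, 0, -0.1], [0, 0, -0.14], [0, -0.03, -0.16], [0, -0.1, -0.16], [0, -0.15, -0.12], [0, -0.15, -0.06]], twist=[[0, 0, 0], [0, 0, 0], [0, 0, 0], [0, 0, 0], [0, 0, 0], [0, 0, 0], [0, 0, 0], [0, 0, 0]])

```text
t: 14.35
tool_pos: [0.523, 0.0485, 0.2213]
orientation: [1.858, 2.527, 0.005]
force: [0.4, 0.4, -0.1]
opening: 0.0341
gripper_force: 12.0
```

```bash
sed -i "s/'none'); continue/'none'); continue\n    if m.sum()<30: print(n,'few',m.sum()); continue/" m6.py; python3 m6.py side scene; python3 -c "
from h import *
T,s=cur();print(T.round(3).tolist(),s['opening'],s['q'].round(2),s['force'])"; ls pics
```

```text
side 534 uv 236 266 124 151
white 197 [ 0.7436 -0.2275  0.3132] [ 0.712 -0.261  0.299] [ 0.775 -0.203  0.327]
dark 191 [ 0.7152 -0.2189  0.2825] [ 0.694 -0.26   0.25 ] [ 0.796 -0.197  0.322]
(44, 47, 3) 228 116
scene few 13
[[-0.298, 0.955, 0.005, 0.521], [0.955, 0.298, -0.0, 0.048], [-0.002, 0.005, -1.0, 0.221], [0.0, 0.0, 0.0, 1.0]] 0.03430854810588753 [-0.01 -0.08  1.7  -0.    1.52 -0.31] [ 1.13574719  0.18473769 -0.04225996]
last.png
mix1.png
scene0.png
scene1.png
side0.png
side1.png
side_head.png
wrist0.png
wrist1.png
wz.png
```

```bash
python3 - <<'E'
from h import *
im,d,T,k=load('side'); P=cloud(d,T,k); v=cv2.cvtColor(im,cv2.COLOR_RGB2HSV)[...,2]
m=(P[...,2]>0.25)&(P[...,2]<0.345)&(np.hypot(P[...,0]-.757,P[...,1]+.243)<.09)
p=P[m&(v>110)]; rng=np.random.default_rng(0)
for it in range(3):
    best=None
    for _ in range(800):
        a=p[rng.choice(len(p),3,False)]; n=np.cross(a[1]-a[0],a[2]-a[0]); 
        if np.linalg.norm(n)<2e-4: continue
        n/=np.linalg.norm(n); i=abs((p-a[0])@n)<.0025
        if best is None or i.sum()>best.sum(): best=i
    q=p[best]; c=q.mean(0); n=np.linalg.svd(q-c)[2][2]; n*=np.sign(n[2]) ; print(len(q),n.round(3),c.round(4),'az',np.degrees(np.arctan2(n[1],n[0])).round(1),'tilt',np.degrees(np.arccos(n[2])).round(1)); p=p[~best]
    if len(p)<30: break
q=P[m&(v<60)]; print(len(q),q[np.argsort(q[:,0])][:10].round(3).tolist())
E
```

```text
120 [-0.353  0.152  0.923] [ 0.7417 -0.2307  0.3142] az 156.8 tilt 22.6
81 [-0.493 -0.867  0.072] [ 0.7537 -0.2161  0.2988] az -119.6 tilt 85.9
32 [-0.525  0.209  0.825] [ 0.7399 -0.2318  0.3142] az 158.3 tilt 34.4
174 [[0.694, -0.226, 0.294], [0.697, -0.225, 0.294], [0.698, -0.236, 0.287], [0.698, -0.228, 0.296], [0.698, -0.237, 0.283], [0.699, -0.23, 0.286], [0.699, -0.24, 0.279], [0.699, -0.232, 0.288], [0.7, -0.231, 0.276], [0.7, -0.232, 0.281]]
```

View pics/side_head.png

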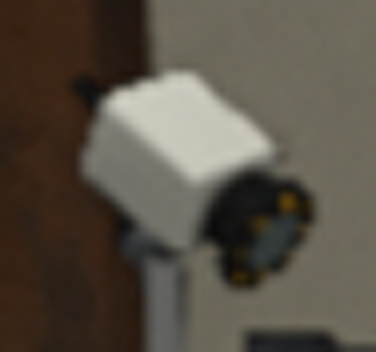

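```bash
cat >> h.py <<'E'
def view_rot(az,tilt): # tool x untilted points to az; tilt>0 leans tool z toward az+180
    a=np.radians(az); t=np.radians(tilt); h=-np.array([np.cos(a),np.sin(a),0]); up=np.array([0,0,1.])
    z=np.sin(t)*h-np.cos(t)*up; x=-np.cos(t)*h-np.sin(t)*up; return np.c_[x,np.cross(z,x),z]
E
python3 -c "
from h import *
plan(pose([.545,-.145,.30],view_rot(153,30)),8)"
```

```text
8 rows slide [-0.0943, -0.0473, -0.0207] twist [-0.0245, -0.0587, -0.0931] | mm/row 26.9 deg 6.76
```

play_rows(slide=[[-0.0943, -0.0473, -0.0207], [-0.0943, -0.0473, -0.0207], [-0.0943, -0.0473, -0.0207], [-0.0943, -0.0473, -0.0207], [-0.0943, -0.0473, -0.0207], [-0.0943, -0.0473, -0.0207], [-0.0943, -0.0473, -0.0207], [-0.0943, -0.0473, -0.0207]], twist=[[-0.0245, -0.0587, -0.0931], [-0.0245, -0.0587, -0.0931], [-0.0245, -0.0587, -0.0931], [-0.0245, -0.0587, -0.0931], [-0.0245, -0.0587, -0.0931], [-0.0245, -0.0587, -0.0931], [-0.0245, -0.0587, -0.0931], [-0.0245, -0.0587, -0.0931]])

```text
t: 15.25
tool_pos: [0.5471, -0.1449, 0.2961]
orientation: [0.606, 2.559, -0.167]
force: [-0.5, 0.4, -0.3]
opening: 0.0339
gripper_force: 12.0
```

play_rows(slide=[[0, 0, 0], [0, 0, 0], [0, 0, 0], [0, 0, 0], [0, 0, 0], [0, 0, 0], [0, 0, 0], [0, 0, 0]], twist=[[0, 0, 0], [0, 0, 0], [0, 0, 0], [0, 0, 0], [0, 0, 0], [0, 0, 0], [0, 0, 0], [0, 0, 0]])

```text
t: 16.05
tool_pos: [0.5469, -0.1442, 0.2951]
orientation: [0.613, 2.56, -0.165]
force: [-0.3, -0.6, -0.4]
opening: 0.0337
gripper_force: 12.0
```

```bash
python3 - <<'E'
from h import *
im,d,T,k=grab('wrist'); T0,s=cur(); print(T0.round(3).tolist(),s['q'].round(2),s['opening'],s['t'])
p=np.array([.703,-.225,.28]); c=np.linalg.inv(T)@np.r_[p,1]; u,v=c[0]/c[2]*k[0]+k[2],c[1]/c[2]*k[1]+k[3]; print('expected lens px',u,v,c[2])
o=np.zeros((600,800,3),np.uint8); o[:420,:560]=im
u0=int(np.clip(u-40,0,480));v0=int(np.clip(v-40,0,340)); o[360:600,560:800]=cv2.resize(im[v0:v0+80,u0:u0+80],(240,240),interpolation=cv2.INTER_CUBIC); print(u0,v0)
save(o,'look.png')
E
```

```text
[[-0.774, 0.453, 0.441, 0.547], [0.393, 0.891, -0.226, -0.144], [-0.496, -0.002, -0.868, 0.295], [0.0, 0.0, 0.0, 1.0]] [-0.29 -0.49  1.99 -0.1   1.14 -1.37] 0.03402699509042747 16.1
expected lens px 278.97432710339524 347.804624054961 0.3131222584379081
238 307
```

View pics/look.png

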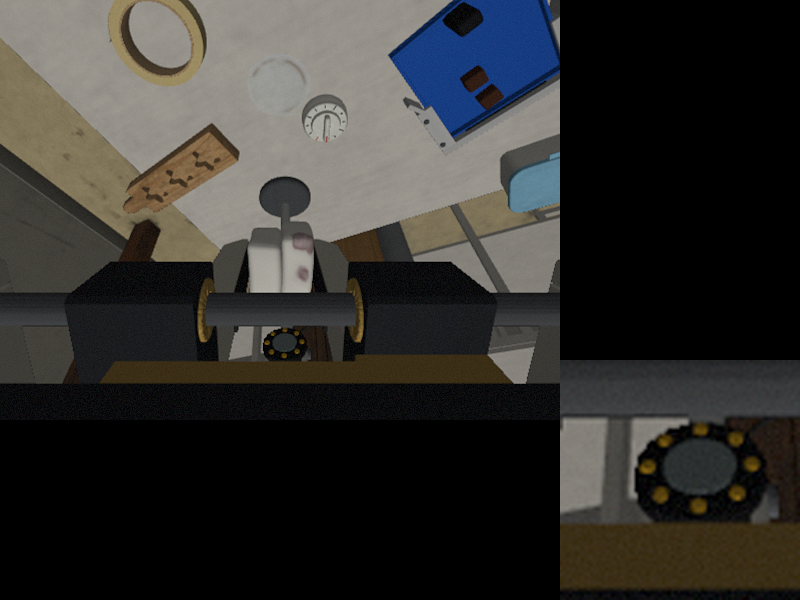

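```bash
python3 - <<'E'
from h import *
im,d,T,k=load('wrist'); P=cloud(d,T,k); hsv=cv2.cvtColor(im,cv2.COLOR_RGB2HSV)
v,u=np.indices(d.shape); near=np.hypot(u-285,v-345)<30
m=(cv2.inRange(hsv,(12,130,90),(30,255,255))>0)&near&(v>324)&(v<360)
n,l,st,ce=cv2.connectedComponentsWithStats(m.astype(np.uint8))
L=[]
for i in range(1,n):
    if st[i,4]>=3: p=np.nanmedian(P[l==i],0); L.append(p); print(st[i].tolist(),ce[i].round(1),p.round(4))
L=np.array(L); c=L.mean(0)
A=np.array([ce[i] for i in range(1,n) if st[i,4]>=3]).astype(np.float32)
if len(A)>=5: print('ellipse',cv2.fitEllipse(A))
nn=np.linalg.svd(L-c)[2][2]; print('lights plane',nn,c)
# disc plane from all points in ring
g=near&(np.hypot((u-284.8)/21,(v-344.5)/16)<.95)&(v>326)&(v<359)&np.isfinite(P[...,0])
q=P[g]; c0=np.median(q,0); q=q[np.linalg.norm(q-c0,axis=1)<.03]
for _ in range(4):
    c=q.mean(0); nn=np.linalg.svd(q-c)[2][2]; e=(q-c)@nn; q=q[abs(e)<max(.0015,2*e.std())]
nn*=-np.sign(nn[0]); print('disc',len(q),e.std(),nn.round(3),c.round(4),'az',np.degrees(np.arctan2(nn[1],nn[0])),'tip rad',-np.arcsin(nn[2]))
gl=(np.hypot(u-284.8,v-343)<8)&np.isfinite(P[...,0]); print('glass',np.median(P[gl],0), 'd',np.median(d[gl]))
E
```

```text
[283, 330, 4, 1, 4] [284.5 330. ] [ 0.7118 -0.2228  0.2585]
[272, 334, 2, 2, 3] [272.3 334.3] [ 0.7043 -0.234   0.2638]
[265, 342, 4, 3, 7] [266.3 343.1] [ 0.6971 -0.2365  0.2752]
[301, 342, 3, 2, 5] [301.8 342.4] [ 0.7117 -0.2032  0.275 ]
[295, 351, 3, 3, 6] [296.  352.2] [ 0.7039 -0.2065  0.287 ]
[271, 352, 2, 2, 3] [271.7 352.7] [ 0.6942 -0.2283  0.2874]
[283, 356, 3, 2, 5] [284.2 356.4] [ 0.697  -0.2161  0.2916]
ellipse ((284.1794738769531, 343.1631164550781), (26.07728385925293, 35.352333068847656), 83.65557861328125)
lights plane [ 0.82362807 -0.35782625  0.4399968 ] [ 0.70286082 -0.2210708   0.27693483]
disc 922 0.0005665798972565029 [-0.831  0.359 -0.426] [ 0.7041 -0.219   0.277 ] az 156.6255446917998 tip rad 0.4398203777582172
glass [ 0.70415788 -0.2190831   0.27567524] d 0.31531549
```

```bash
cat > m7.py <<'E'
from h import *
im,d,T,k=grab('wrist'); T0,s=cur(); P=cloud(d,T,k); hsv=cv2.cvtColor(im,cv2.COLOR_RGB2HSV)
Q=(P-T0[:3,3])@T0[:3,:3]*1000
m=(abs(Q[...,1])<16.3)&(abs(Q[...,0])<40)&(Q[...,2]<12)&(Q[...,2]>-45)
q=Q[m]; print(len(q))
top=m&(Q[...,2]<-18)
for lo in (-16,-11,-6,-1,2,6,11):
    s_=m&(Q[...,1]>=lo)&(Q[...,1]<lo+4); a=Q[s_]
    t=a[(a[:,2]<np.percentile(a[:,2],20)+4)]
    print('y',lo,'n',len(a),'x',np.percentile(a[:,0],[1,99]).round(1),'z',np.percentile(a[:,2],[1,20,99]).round(1))
# stepped front end faces (max x): fit slope dx/dy and dx/dz per slice
for a,b in ((-15,-3),(3,15)):
    f=m&(Q[...,1]>a)&(Q[...,1]<b); pts=Q[f]; 
    fr=pts[(pts[:,2]>-15)&(pts[:,2]<4)]
    if len(fr)>50:
        A=np.c_[fr[:,1:],np.ones(len(fr))]; c,*_=np.linalg.lstsq(A,fr[:,0],rcond=None); r=fr[:,0]-A@c; g=abs(r)<2; c,*_=np.linalg.lstsq(A[g],fr[g,0],rcond=None); print('end slice',a,b,len(fr),'x=',c.round(3),'med',np.median(fr[:,0]).round(1),'zmax',fr[:,2].max().round(1))
    tp=pts[(pts[:,2]<-20)]
    if len(tp)>50: A=np.c_[tp[:,:2],np.ones(len(tp))]; c,*_=np.linalg.lstsq(A,tp[:,2],rcond=None); print('top',len(tp),c.round(3),'x',np.percentile(tp[:,0],[1,99]).round(1))
E
python3 m7.py
```

```text
4231
y -16 n 476 x [-11.   14.9] z [-25.9 -24.8   1.3]
y -11 n 514 x [-10.9  14.9] z [-25.9 -25.1   1.9]
y -6 n 509 x [-10.9  14.8] z [-26.1 -25.2   1.4]
y -1 n 537 x [-12.2  18.4] z [-24.7 -23.1   1. ]
y 2 n 556 x [-11.7  18.9] z [-24.1 -23.2   0.3]
y 6 n 544 x [-11.6  19. ] z [-24.1 -23.2   0.3]
y 11 n 553 x [-11.6  19. ] z [-24.3 -23.3   1.4]
end slice -15 -3 235 x= [5.0000e-03 9.0000e-03 1.4497e+01] med 14.4 zmax 3.1
top 1213 [  0.053  -0.035 -24.913] x [-10.9  14.8]
end slice 3 15 213 x= [ 1.0000e-03 -6.0000e-03  1.8561e+01] med 18.6 zmax 2.3
top 1354 [ 2.2000e-02  9.0000e-03 -2.2901e+01] x [-11.7  18.3]
```

```bash
cat > tgt.py <<'E'
from h import *
az,tip=156.4,.43; Rm=view_rot(az,np.degrees(tip)); L=np.array([.7040,-.2195,.2765])
f=Rm[:,0]; VP=L+.15*f; Tt=pose(VP+Rm@[.0004,0,.009],Rm)
if __name__=='__main__':
    T0,s=cur(); M=T0[:3,3]+T0[:3,:3]@[-.0004,0,-.009]
    print('VP',VP,'mid err in lens axes mm',((M-VP)@Rm*1000).round(1),'rot err deg',np.degrees(R.from_matrix(Rm.T@T0[:3,:3]).as_rotvec()).round(2),'t',s['t'],s['opening'],s['dq'].round(3).max())
    plan(Tt,6)
E
python3 tgt.py
```

```text
VP [ 0.57905865 -0.16491447  0.21396938] mid err in lens axes mm [  0.8   6.3 -98.6] rot err deg [ 1.63 -5.1   2.93] t 16.15 0.03390825544604176 0.001
6 rows slide [0.0033, -0.003, 0.0657] twist [-0.0045, 0.0142, -0.0081] | mm/row 16.5 deg 1.02
```

play_rows(slide=[[0.0033, -0.003, 0.0657], [0.0033, -0.003, 0.0657], [0.0033, -0.003, 0.0657], [0.0033, -0.003, 0.0657], [0.0033, -0.003, 0.0657], [0.0033, -0.003, 0.0657], [0, 0, 0], [0, 0, 0]], twist=[[-0.0045, 0.0142, -0.0081], [-0.0045, 0.0142, -0.0081], [-0.0045, 0.0142, -0.0081], [-0.0045, 0.0142, -0.0081], [-0.0045, 0.0142, -0.0081], [-0.0045, 0.0142, -0.0081], [0, 0, 0], [0, 0, 0]])

```text
t: 16.95
tool_pos: [0.5819, -0.1663, 0.2055]
orientation: [0.557, 2.661, -0.121]
force: [0.2, 0.6, -0.0]
opening: 0.034
gripper_force: 12.0
```

```bash
python3 tgt.py; python3 m7.py; python3 - <<'E'
from h import *
im,d,T,k=load('wrist'); save(im,'fin.png')
P=cloud(d,T,k); v,u=np.indices(d.shape)
m=(np.hypot(P[...,0]-.704,P[...,1]+.2195)<.05)&(P[...,2]>.24)&(P[...,2]<.34); print('head pts',m.sum())
r=P[...,2]; f=(r>.004)&(r<.03)&(np.hypot(P[...,0]-.745,P[...,1]+.24)<.06); q=P[f]; print('foot',f.sum(),q.min(0).round(3),q.max(0).round(3))
E
```

```text
VP [ 0.57905865 -0.16491447  0.21396938] mid err in lens axes mm [ 0.3 -0.2  0. ] rot err deg [0.02 0.05 0.04] t 16.95 0.03404305910858692 0.006
6 rows slide [-0.0002, 0.0001, -0.0] twist [-0.0001, -0.0001, -0.0001] | mm/row 0.1 deg 0.01
4236
y -16 n 487 x [-10.2  15.6] z [-25.1 -24.2   2.8]
y -11 n 507 x [-10.3  15.5] z [-25.4 -24.5   2.2]
y -6 n 510 x [-10.1  15.5] z [-25.4 -24.5   1.8]
y -1 n 542 x [-11.4  19.2] z [-24.2 -22.5   1.4]
y 2 n 561 x [-11.2  19.5] z [-23.6 -22.6   1.3]
y 6 n 567 x [-10.9  19.6] z [-23.4 -22.6   1. ]
y 11 n 537 x [-11.1  19.5] z [-23.5 -22.5   1.3]
end slice -15 -3 248 x= [-2.0000e-03  1.1000e-02  1.5134e+01] med 15.1 zmax 3.2
top 1180 [  0.048  -0.029 -24.307] x [-10.3  15.3]
end slice 3 15 222 x= [-3.0000e-03 -2.0000e-03  1.9268e+01] med 19.3 zmax 2.9
top 1347 [ 1.6000e-02  1.5000e-02 -2.2336e+01] x [-11.2  18.8]
head pts 0
foot 611 [ 0.701 -0.28   0.004] [ 0.752 -0.193  0.016]
```

View pics/fin.png

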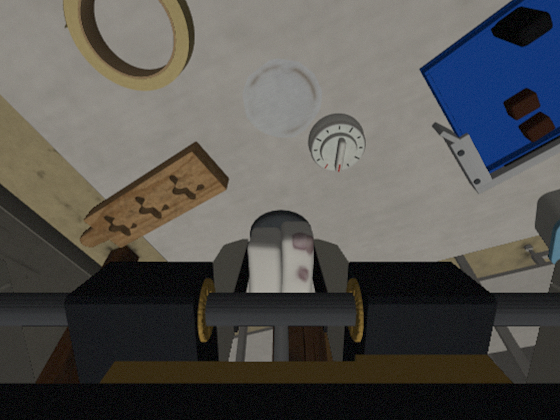

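```bash
python3 - <<'E'
from h import *
for n in ['scene','side']:
    fr=[grab(n) for _ in range(5)]; im,_,T,k=fr[0]; d=np.median([f[1] for f in fr],0); P=cloud(d,T,k)
    v=cv2.cvtColor(im,cv2.COLOR_RGB2HSV)[...,2]
    m=(P[...,2]>0.25)&(P[...,2]<0.345)&(np.hypot(P[...,0]-.737,P[...,1]+.233)<.06)
    print(n,m.sum(),(m&(v>110)).sum())
    lz=np.array([-.382,.167,.909])
    p=P[m&(v>110)]
    if len(p)<40: continue
    s=(p-[.7455,-.2375,.295])@lz; p=p[s>.0]
    for _ in range(6):
        c=np.median(p,0); c=p.mean(0); nn=np.linalg.svd(p-c)[2][2]; nn*=np.sign(nn[2]); e=(p-c)@nn; p=p[abs(e)<max(.0015,1.8*e.std())]
    print('top',len(p),e.std(),nn.round(3),c.round(4),'az',np.degrees(np.arctan2(nn[1],nn[0])).round(1),'tip',np.arccos(nn[2]).round(3))
    # white piece seen
    w=(np.linalg.norm(P-[.579,-.165,.214],axis=-1)<.03)&(v>110); print('piece pts',w.sum())
E
```

```text
scene 287 154
top 104 0.001248085257020213 [-0.363  0.209  0.908] [ 0.7453 -0.2292  0.3136] az 150.1 tip 0.432
piece pts 82
side 534 282
top 152 0.0013240906870707332 [-0.378  0.213  0.901] [ 0.7412 -0.231   0.3143] az 150.6 tip 0.449
piece pts 79
```

```bash
python3 -c "
from h import *
print(robot.close_job())"
```

```text
the job is handed in; nothing more can be done
None
```

The tray is fully home in the dock with both dark cubes still in it. The white piece is held still about 15 cm in front of the lens, a stepped end square to it and tipped to match. I handed the job in at about 17.5 s; no verdict came back. I slid one cube about 23 mm sideways inside the tray to make room for the fingers.

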